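# Open the sweet shop's tasting board

### The arm

A 7-joint arm with a two-finger parallel gripper is mounted at the origin on the work surface. World frame = base frame: x ahead of the robot, y to its left, z up, the work surface at z = 0. Lengths are in m, angles in rad, forces in N, time in s.
With the tool pointing down it reaches from about 0.35 to 0.9 m from the base axis. Payload 8.1 kg.
Tool frame: the origin (TCP) lies at the very end of the fingers, on their centre line; the grasp point (between the pads) lies 19 mm behind it; z points along the fingers, y is the line along which they close (so a half turn about z gives the same grasp; the last joint's range is limited). The gripper opens to 92 mm and grips with 3 to 60 N. Pads are 19 mm wide; open, the fingers measure 130 mm over their backs; the gripper's body (75 mm by 190 mm) begins 47 mm behind the grasp point.
Start: joints at [1.096, 0.434, 0.025, 1.573, -0.012, 1.134, -0.075], TCP at [0.227, -0.582, 0.227] pointing down, gripper open.
Joint ranges: [-2.62, 2.62], [-0.44, 2.09], [-1.27, 1.32], [0.08, 2.57], [-1.32, 4.46], [0.12, 2], [-2.74, 2.74]. Speed limits (rad/s): [2.22, 2.22, 3.01, 3.01, 3.14, 3.14, 3.14].

### API

Orientations are given as a rotation vector (axis times angle).
In Python, from cell import arm gives the robot as it stands.
- The arm moves only by the tool carry_out, never from a script. Its argument "commands" is a list of rows, each a list of 7 numbers: the opening, from 0 (shut) to 1 (fully open), then the shift along the tool's x, y, z each as a share of 0.025 m, from -1 to 1, then the turn, a rotation vector about the tool's x, y, z each as a share of 0.1 rad, from -1 to 1. A call has 1 to 8 rows; each row shifts and turns the commanded pose from where the row before left it, along the tool's axes as they then stand; what a row does not reach is not made up. A row lasts 1/10 s, in which the tool goes at most 50 mm and 8.59 degrees, less where a joint would pass 70% of its speed; a pose out of reach is approached as far as the arm can. A call with a number of a shift or a turn outside -1 to 1 is refused whole. A call with a gripper value outside its range is refused whole. The fingers move at their own pace and stop on an object; "squeeze" is the grip in N (left out, the last holds). Time passes only in rows, so rows that do not move let the fingers close. It gives the time, the measured TCP pose, the force, the opening and the grip force at its end, in the units of the state.
- arm.observe(): the state, without advancing time (a new reading comes with each control period).
- arm.get_image(name): name is "side" or "top"; returns a dict with "pixels" (420x560x3 uint8, red, green, blue), "range_z" (420x560 float32, m along the optical axis (not along the pixel's ray), 0 where there is no reading), "mtx" (3x3 intrinsics, pixels), "R" (3x3) and "t" (3): a world point X has camera coordinates R X + t. Camera axes: x right, y down, z forward; pixel columns grow to the right and rows downward; lengths in m; the calibration is good to about 2 mm. A picture is of the moment at which its call begins.
- arm.sign_off(): hands the job in; it is judged then, once.
The state is a dict: "clock": time; "joints": joint angles; "dq": joint speeds; "joint_efforts": joint torques, N m; "position": TCP position; "ee_rot": TCP orientation; "force": force on the tool from outside, world axes, zero at the start; "ft_torque": the same for the moment, N m; "width": opening from 0.0 (shut) to 1.0 (fully open); "gripper_force": force on a finger pad.
Only numpy, scipy, OpenCV 4.12 (cv2) and the standard library are available. Lean on these libraries where they do the work, as an engineer would, in place of code of your own. Each camera call takes 0.05 s, during which the arm holds its last target. There are 200 camera calls.

### The job

Open the tasting board for the day: push the red pointer round until it points at the middle of the pink jar, and push the white signal arm all the way over from the red dot to its stop at the green dot. Nothing needs picking up: leave the jars and everything else on the counter standing where they are.

Things in the scene. Friction and masses are not known exactly. Their poses are not given: they have to be found in the camera images.
- board: Tasting board: round white marble slab, 400 mm across, 14 mm thick, with a cream disc 234 mm across painted in its middle. Fixed to the counter, at a new place and turn each time. Origin: centre of its underside; z up. The pointer's pivot stands at its centre.
- pointer (a joint): Angle of the red pointer about its vertical pivot at the board's centre, rad; grows counterclockwise seen from above. 0: along the board's own -x axis. Stops at -2.5 and +2.5. Stiff pivot (0.08 N m): stays where it is left. Starts within 0.5 rad of 0, between two jars; each jar lies at 0.7 to 2.2 rad, two on either side.
- pointer_tip (a point): Point at the tip of the pointer, 110 mm from the pivot axis, 34 mm above the counter. Its x axis is the way the pointer points, z up. The pointer is a red bar on edge, 10 mm thick, reaching from 7 to 103 mm from the axis (diamond-shaped head 24 mm wide centred 98 mm out); its underside is 5 mm and its top 35 mm above the board's top. It has no tail.
- pointer_hub (a point): Point on the pointer's pivot axis, 34 mm above the counter, inside the brass hub (34 mm across, its round cap reaches 64 mm above the counter).
- signal (a joint): Turning angle of the white signal arm about its vertical pivot, rad; it grows counterclockwise seen from above. 0: over the red dot (closed). 1.6: against its end stop over the green dot (open). It starts between 0 and 0.35. Stiff pivot (about 0.05 N m): it stays where it is left.
- signal_tip (a point): Point at the free end of the signal arm, 73 mm from its pivot axis, 32 mm above the counter; x axis along the arm, outward. The arm is a white bar on edge, 10 mm thick, reaching 73 mm from the axis, underside 18 mm and top 46 mm above the counter.
- signal_hub (a point): Point on the signal arm's pivot axis, 32 mm above the counter, inside its steel hub (26 mm across, top 50 mm above the counter).
- signal_base: Round grey foot of the signal arm, 170 mm across, 12 mm thick, fixed to the counter at a new place and turn each time. Origin: centre of its underside. A red dot (30 mm) lies along its x axis, 62 mm from the centre, a green dot a quarter turn counterclockwise from it.
- bell: Brass counter bell, loose, 72 mm across, 50 mm high. Origin: centre of its underside.
- scoop: Steel sweet scoop shaped like a long spoon, loose, about 200 mm long, lying flat. Leave alone.
- tin: Red tin, loose, 70 mm across, 70 mm high. Origin: centre of its underside.
- gift_box: Lilac gift box, loose, 90 x 70 x 50 mm high. Origin: centre of its underside.
- jar_pink: Pink sweet jar, pink lid too, loose, 54 mm across, 66 mm high, 0.3 kg or so, standing on the board about 165 mm from the pointer's pivot. Which of the four places it has changes each time. Origin: centre of its underside; z up.
- jar_yellow: Yellow sweet jar, yellow lid too, loose, 54 mm across, 66 mm high, 0.3 kg or so, standing on the board about 165 mm from the pointer's pivot. Which of the four places it has changes each time. Origin: centre of its underside; z up.
- jar_green: Green sweet jar, green lid too, loose, 54 mm across, 66 mm high, 0.3 kg or so, standing on the board about 165 mm from the pointer's pivot. Which of the four places it has changes each time. Origin: centre of its underside; z up.
- jar_blue: Blue sweet jar, blue lid too, loose, 54 mm across, 66 mm high, 0.3 kg or so, standing on the board about 165 mm from the pointer's pivot. Which of the four places it has changes each time. Origin: centre of its underside; z up.
Not all that is in view belongs to the job. What is shaped like the signal_base but brown is not meant.

How it is judged:
By the outcome, as a careful person would: the job done as asked, in the order asked, and still so for the second after the job is handed in, with the robot touching nothing.
It also fails if it takes over 64 s, if anything falls off the work surface, if the arm or the gripper's body presses on something with over 40 N, if the wrist force passes 120 N, or if a joint passes its speed limit or range.

## Working session

There is one attempt and no reset: what is moved stays moved. The work goes in short steps, Python scripts to look and compute and a tool call to move; the robot and the scene stay as the last step left them, time stands still between calls to the robot, and variables do not carry over. Pictures are saved under pics/ and viewed, at most 10 in all, crops included, and the job is handed in when it is done.

Besides the shell and the picture viewer there is one more tool, called after "Emit:" as name([rows], argument=value, ...), one row to a line, values as JSON. carry_out: Moves the arm, as the interface text tells. Shift numbers are shares of 0.025 m and turn numbers shares of 0.1 rad, none past 1 either way. Its arguments: {"type":"object","properties":{"commands":{"type":"array"},"squeeze":{"type":"number"}},"required":["commands"]}

```bash
ls; mkdir -p pics
python3 - <<'E'
from cell import arm
import cv2,numpy as np,pickle
d={}
for n in("top","side"):
    i=arm.get_image(n);d[n]=i;cv2.imwrite(f"pics/{n}0.png",i["pixels"][:,:,::-1]);print(n,i["mtx"].round(1).tolist(),i["R"].round(3).tolist(),i["t"].round(3).tolist())
pickle.dump(d,open("d0.pkl","wb"))
s=arm.observe();print(s["clock"],s["position"],s["ee_rot"])
E
```

```text
pics
top [[398.0, 0.0, 277.2], [0.0, 398.0, 209.1], [0.0, 0.0, 1.0]] [[0.004, -1.0, -0.019], [-0.994, -0.002, -0.113], [0.113, 0.02, -0.993]] [-0.033, 0.496, 1.074]
side [[391.6, 0.0, 276.3], [0.0, 391.6, 211.8], [0.0, 0.0, 1.0]] [[-0.942, -0.334, 0.023], [-0.226, 0.583, -0.781], [0.247, -0.741, -0.625]] [0.471, 0.176, 1.099]
0.1 [ 0.22680651 -0.58191115  0.22603842] [-3.08619250e+00 -5.80230972e-01  6.39751533e-04]
```

View pics/top0.png

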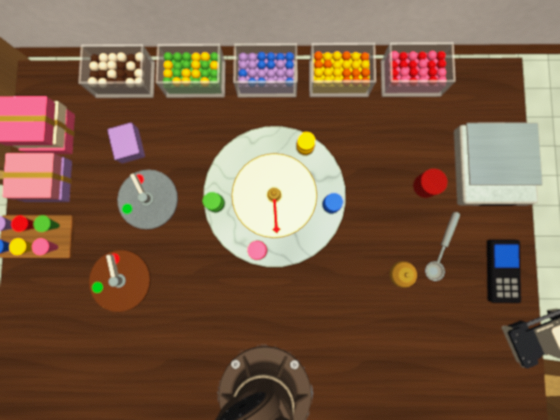

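View pics/side0.png

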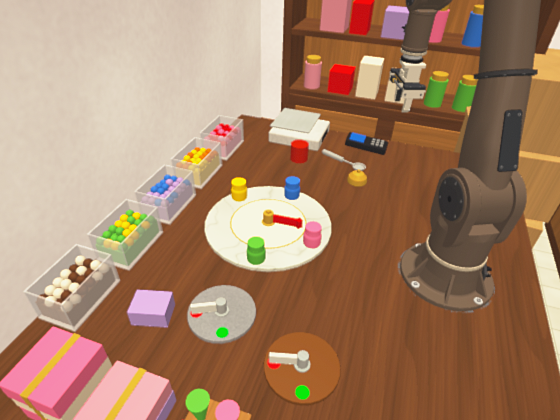

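The top picture shows the board hub at (274,195), with the red pointer's tip at about (276,231). The jars are pink (257,250), green (213,202), blue (333,203) and yellow (306,143). Two things look like signal bases: grey (147,199) and brown (119,281). Grey is the one meant, because the text rules out brown. Next I'll measure and check this in an enlarged crop.

```bash
cat > h.py <<'E'
import numpy as np,cv2
def ray(i,uv,z):
    d=i["R"].T@np.linalg.solve(i["mtx"],[uv[0],uv[1],1.]);c=-i["R"].T@i["t"]
    return c+d*(z-c[2])/d[2]
def tri(d,a,b):
    A=[];y=[]
    for i,uv in((d["top"],a),(d["side"],b)):
        P=i["mtx"]@np.c_[i["R"],i["t"]]
        for k in(0,1): r=uv[k]*P[2]-P[k];A.append(r[:3]);y.append(-r[3])
    return np.linalg.lstsq(np.array(A),np.array(y),rcond=None)[0]
def cloud(i):
    v,u=np.mgrid[:420,:560];z=i["range_z"]
    c=np.stack([(u-i["mtx"][0,2])/i["mtx"][0,0]*z,(v-i["mtx"][1,2])/i["mtx"][1,1]*z,z],-1)
    return (c-i["t"])@i["R"]
def hsv(i): return cv2.cvtColor(i["pixels"],cv2.COLOR_RGB2HSV)
def jarsand(d):
    """hue masks inside rough regions, by view"""
E
sed -i '/def jarsand/,$d' h.py
python3 - <<'E'
import pickle,numpy as np,cv2
from h import *
d=pickle.load(open("d0.pkl","rb"))
roi={"top":{"pink":(235,235,280,265),"green":(195,185,230,215),"blue":(318,190,350,215),"yellow":(290,128,322,158),"red":(255,198,295,240),"reddot":(125,170,150,190),"grdot":(115,198,137,217),"sig":(122,168,160,210),"box":(100,115,150,165)},
"side":{"pink":(295,215,330,255),"green":(240,230,272,268),"blue":(280,172,305,202),"yellow":(225,172,252,203),"red":(265,210,303,232),"reddot":(185,305,206,322),"grdot":(210,322,235,342),"sig":(185,290,235,322),"box":(120,280,180,330)}}
for n in d:
    i=d[n];H=hsv(i);X=cloud(i)
    for k,(a,b,c,e) in roi[n].items():
        h=H[b:e,a:c];hh,s,v=[h[...,q].astype(int) for q in range(3)]
        m={"pink":(hh>160)&(s>90)&(s<200)&(v>150),"green":(hh>45)&(hh<75)&(s>120),"blue":(hh>100)&(hh<125)&(s>120),"yellow":(hh>20)&(hh<32)&(s>150),"red":((hh<5)|(hh>175))&(s>190)&(v>110),"reddot":((hh<5)|(hh>175))&(s>190),"grdot":(hh>45)&(hh<75)&(s>120),"sig":(s<40)&(v>200),"box":(hh>120)&(hh<150)&(s>40)}[k]
        p=X[b:e,a:c][m]
        if len(p)<3: print(n,k,"none");continue
        vv,uu=np.nonzero(m)
        t=p[p[:,2]>p[:,2].max()-.008]
        print(n,k,len(p),"uv",(uu.mean()+a).round(1),(vv.mean()+b).round(1),"med",np.median(p,0).round(4),"zmax",p[:,2].max().round(3),"topmid",((t.min(0)+t.max(0))/2).round(4),len(t),"x",p[:,0].min().round(3),p[:,0].max().round(3),"y",p[:,1].min().round(3),p[:,1].max().round(3))
i=d["top"];X=cloud(i);H=hsv(i)
# grey base
m=cv2.inRange(H,(0,0,70),(180,60,255));m[:165]=0;m[235:]=0;m[:,:112]=0;m[:,182:]=0
z=X[...,2];q=X[(m>0)&(abs(z-.012)<.006)];print("base",((q.min(0)+q.max(0))/2).round(4),(q.max(0)-q.min(0)).round(3))
m=cv2.inRange(H,(0,0,150),(180,70,255));m[:120]=0;m[270:]=0;m[:,:198]=0;m[:,350:]=0
q=X[(m>0)&(abs(z-.014)<.006)];print("board",((q.min(0)+q.max(0))/2).round(4),(q.max(0)-q.min(0)).round(3))
for nm,(u0,u1,v0,v1) in {"phub":(262,288,184,206),"shub":(136,160,188,210)}.items():
    q=X[v0:v1,u0:u1].reshape(-1,3);mx=q[:,2].max();t=q[q[:,2]>mx-.006];print(nm,mx.round(4),t.mean(0).round(4),len(t))
a=cv2.resize(i["pixels"][165:265,80:360,::-1],None,fx=2.85,fy=2.85,interpolation=cv2.INTER_CUBIC);b=cv2.resize(d["side"]["pixels"][180:350,160:360,::-1],None,fx=1.8,fy=1.8)
cv2.imwrite("pics/c1.png",np.vstack([a,np.pad(b[:300],((0,0),(0,a.shape[1]-b.shape[1]),(0,0)))]))
E
```

```text
top pink 284 uv 257.0 249.8 med [0.3825 0.0196 0.0808] zmax 1.122 topmid [ 0.3714 -0.0531  1.1224] 1 x 0.359 0.407 y -0.053 0.044
top green 307 uv 213.1 201.5 med [0.5109 0.1373 0.0805] zmax 1.122 topmid [ 0.3714 -0.0531  1.1224] 1 x 0.371 0.535 y -0.053 0.18
top blue 292 uv 332.3 202.6 med [ 0.5068 -0.1773  0.0808] zmax 1.122 topmid [ 0.3714 -0.0531  1.1224] 1 x 0.371 0.533 y -0.204 -0.053
top yellow 350 uv 305.7 142.4 med [ 0.6707 -0.109   0.0802] zmax 0.086 topmid [ 0.6734 -0.1091  0.0819] 233 x 0.648 0.727 y -0.14 -0.086
top red 53 uv 275.1 217.1 med [ 0.4661 -0.0261  0.0506] zmax 0.054 topmid [ 0.4761 -0.0273  0.0502] 51 x 0.434 0.518 y -0.034 -0.02
top reddot 26 uv 140.2 177.9 med [0.5862 0.3595 0.0142] zmax 0.018 topmid [0.5858 0.3597 0.0141] 26 x 0.577 0.595 y 0.353 0.366
top grdot 86 uv 126.6 208.5 med [0.4983 0.3941 0.0144] zmax 1.122 topmid [ 0.3714 -0.0531  1.1224] 1 x 0.371 0.511 y -0.053 0.409
top sig 48 uv 136.0 184.3 med [0.5626 0.358  0.0479] zmax 0.052 topmid [0.5611 0.3569 0.0482] 47 x 0.537 0.585 y 0.342 0.372
top box 940 uv 125.4 142.5 med [0.6797 0.3917 0.0509] 
[... 710 characters left out ...]
.034 0.869
side reddot 20 uv 195.8 314.9 med [0.578  0.3715 0.0129] zmax 0.017 topmid [0.5788 0.3717 0.0132] 20 x 0.568 0.59 y 0.366 0.377
side grdot 107 uv 221.7 331.9 med [0.4966 0.3932 0.0129] zmax 0.813 topmid [0.2118 0.8691 0.8133] 2 x 0.212 0.511 y 0.379 0.869
side sig 183 uv 213.2 304.3 med [0.5337 0.3476 0.0465] zmax 0.053 topmid [0.5508 0.3486 0.049 ] 126 x 0.509 0.605 y 0.303 0.373
side box 782 uv 151.0 310.4 med [0.6726 0.4208 0.0405] zmax 0.813 topmid [0.2118 0.8691 0.8133] 3 x 0.212 0.733 y 0.356 0.869
base [0.5267 0.3379 0.012 ] [0.167 0.171 0.012]
board [ 0.5377 -0.0212  0.014 ] [0.397 0.396 0.012]
phub 1.1224 [ 0.3714 -0.0531  1.1224] 1
shub 1.1224 [ 0.3714 -0.0531  1.1224] 1
```

View pics/c1.png

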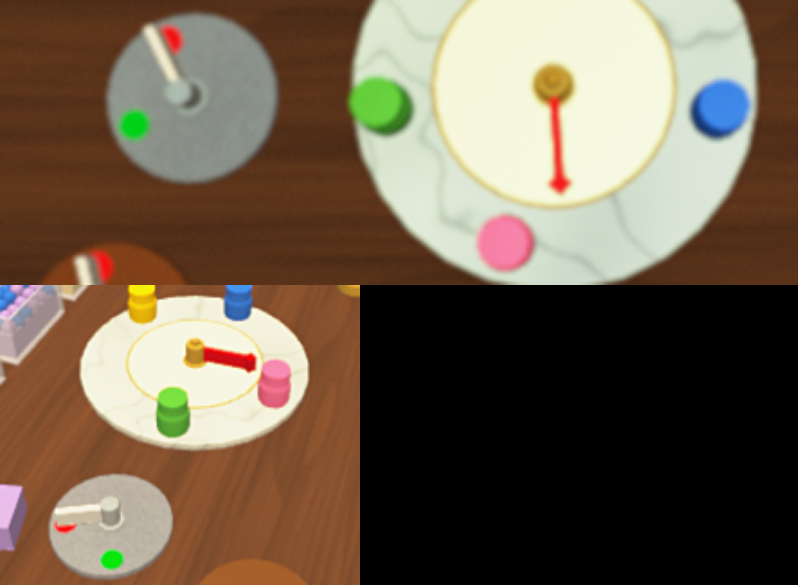

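The crop confirms that the grey foot at (147,199) is the signal base: its arm lies just counterclockwise of its red dot and the green dot is at (127,208). The pink jar at (257,250) is clockwise of the pointer. I'll shut the gripper and fly to the pointer's -y side.

Emit:
carry_out([
  [0, 0.98, -0.95, 0.19, 0, 0, 0],
  [0, 0.98, -0.95, 0.19, 0, 0, 0],
  [0, 0.98, -0.95, 0.19, 0, 0, 0],
  [0, 0.98, -0.95, 0.19, 0, 0, 0],
  [0, 0.98, -0.95, 0.19, 0, 0, 0],
  [0, 0.98, -0.95, 0.19, 0, 0, 0],
  [0, 0.98, -0.95, 0.19, 0, 0, 0],
  [0, 0.98, -0.95, 0.19, 0, 0, 0],
])

```text
clock: 0.9
position: [0.3408, -0.3326, 0.1884]
ee_rot: [-3.087, -0.58, 0.0]
force: [0.4, 0.8, 0.6]
width: 0.35
gripper_force: 0.0
```

Emit:
carry_out([
  [0, 0.98, -0.95, 0.19, 0, 0, 0],
  [0, 0.98, -0.95, 0.19, 0, 0, 0],
  [0, 0.98, -0.95, 0.19, 0, 0, 0],
  [0, 0.98, -0.95, 0.19, 0, 0, 0],
  [0, 0.98, -0.95, 0.19, 0, 0, 0],
  [0, 0.98, -0.95, 0.19, 0, 0, 0],
  [0, 0.98, -0.95, 0.19, 0, 0, 0],
  [0, 0, 0, 0, 0, 0, 0],
])

```text
clock: 1.7
position: [0.4414, -0.1123, 0.155]
ee_rot: [-3.084, -0.59, -0.001]
force: [0.2, -0.6, 0.1]
width: 0.004
gripper_force: 0.0
```

```bash
cat >> h.py <<'E'
def refine(d,p,R):
    """centre of a round flat top: triangulate needs none; mid of extreme points within R of p at top height"""
    X=cloud(d["top"]);Y=X.reshape(-1,3);q=Y[(np.hypot(Y[:,0]-p[0],Y[:,1]-p[1])<R)&(Y[:,2]<.2)]
    zt=np.percentile(q[:,2],98);t=q[q[:,2]>zt-.012]
    return np.r_[t.mean(0),len(t)],zt
def pointer(i,hub,name="top"):
    """angle of pointer from red top-edge pixels (z>.044)"""
    H=hsv(i);X=cloud(i);m=((H[...,0]<6)|(H[...,0]>174))&(H[...,1]>170)&(H[...,2]>80)
    r=np.hypot(X[...,0]-hub[0],X[...,1]-hub[1]);m&=(r<.115)&(r>.02)&(X[...,2]<.058)&(X[...,2]>(.044 if name=="top" else .043))
    q=X[m];v=q[:,:2]-hub[:2]
    a=np.arctan2(v[:,1].mean(),v[:,0].mean());return a,len(q),np.median(q[:,2])
E
python3 - <<'E'
import pickle
from h import *
from cell import arm
d=pickle.load(open("d0.pkl","rb"))
hub,_=refine(d,(.538,-.0212),.022);jar,_=refine(d,(.3825,.0196),.035);sh,_=refine(d,(.527,.338),.014)
print("hub",hub.round(4),"jar",jar.round(4),"shub",sh.round(4))
# two-view triangulated jar lid centroid / check with the side camera reprojecting
for n in d:
    i=d[n]
    for p in (hub,jar,sh): 
        c=i["R"]@p[:3]+i["t"];c=i["mtx"]@(c/c[2]);print(n,c[:2].round(1))
    for h in((.5377,-.0212),hub[:2]): a=pointer(i,np.array(h),n);print(n,"pointer deg",np.degrees(a[0]).round(1),a[1:])
for h in((.5377,-.0212),hub[:2]):print("jar deg",np.degrees(np.arctan2(jar[1]-h[1],jar[0]-h[0])),np.hypot(jar[1]-h[1],jar[0]-h[0]))
s=arm.observe();print(s["clock"],s["position"],s["ee_rot"],s["width"],s["force"])
E
```

```text
hub [ 5.357e-01 -2.220e-02  5.740e-02  1.080e+02] jar [3.825e-01 2.150e-02 8.110e-02 2.640e+02] shub [5.260e-01 3.367e-01 5.070e-02 7.600e+01]
top [273.6 193.2]
top [256.3 250. ]
top [142.6 197. ]
top pointer deg -175.4 (70, np.float64(0.05045834327425243))
top pointer deg -176.1 (68, np.float64(0.05045834327425243))
side [268.2 211. ]
side [312.9 225.4]
side [220.2 300.2]
side pointer deg -178.4 (74, np.float64(0.04756398584346792))
side pointer deg -179.2 (73, np.float64(0.047565170590542376))
jar deg 164.62326284439982 0.16100267369797092
jar deg 164.0857681403399 0.1593201728719464
1.7 [ 0.44141999 -0.11230654  0.15499016] [-3.08366990e+00 -5.90107646e-01 -8.28990050e-04] 0.004028166236191305 [ 0.21167653 -0.62848554  0.14621676]
```

Emit:
carry_out([
  [0, 0.17, -0.1, 0.95, 0, 0, 0],
  [0, 0.17, -0.1, 0.95, 0, 0, 0],
  [0, 0.17, -0.1, 0.95, 0, 0, 0],
  [0, 0.17, -0.1, 0.95, 0, 0, 0],
  [0, 0.17, -0.1, 0.7, 0, 0, 0],
  [0, 0, 0, 0.4, 0, 0, 0],
  [0, 0, 0, 0, 0, 0, 0],
])

```text
clock: 2.4
position: [0.4542, -0.098, 0.0319]
ee_rot: [-3.087, -0.58, 0.004]
force: [0.1, 0.0, -0.3]
width: 0.007
gripper_force: 0.0
```

Run:
```python
from cell import arm
import cv2
from h import *
s=arm.observe();print(s["clock"],s["position"].round(4) if hasattr(s["position"],"round") else s["position"],s["force"])
i=arm.get_image("side");cv2.imwrite("pics/s2.png",cv2.resize(i["pixels"][120:300,190:370,::-1],None,fx=3,fy=3))
print(np.degrees(pointer(i,np.array([.537,-.0215]),"side")[0]))
```

```text
2.4 [ 0.4542 -0.098   0.0319] [ 0.06387021  0.04042991 -0.26383384]
-178.1390528328206
```

View pics/s2.png

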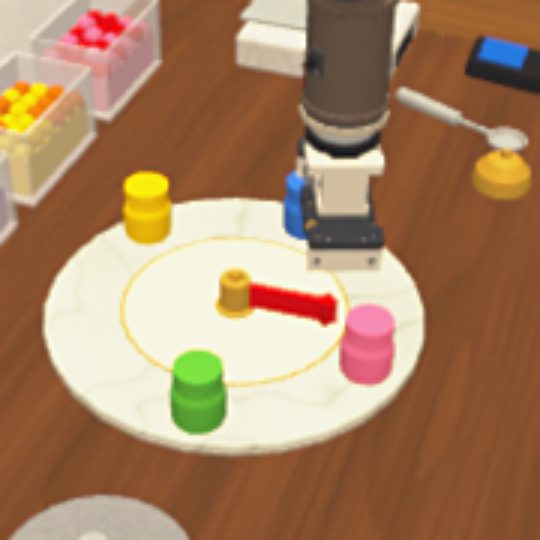

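The picture shows the fingers standing behind (on the -y side of) the pointer, and no jars have been touched. I'll push towards +y gradually.

Emit:
carry_out([
  [0, 0.145, -0.373, 0, 0, 0, 0],
  [0, 0.145, -0.373, 0, 0, 0, 0],
  [0, 0.145, -0.373, 0, 0, 0, 0],
  [0, 0.07, -0.187, 0, 0, 0, 0],
  [0, 0.07, -0.187, 0, 0, 0, 0],
  [0, 0.07, -0.187, 0, 0, 0, 0],
  [0, 0.07, -0.187, 0, 0, 0, 0],
  [0, 0, 0, 0, 0, 0, 0],
])

```text
clock: 3.25
position: [0.4549, -0.047, 0.0329]
ee_rot: [-3.087, -0.582, 0.0]
force: [-0.3, -0.3, -0.2]
width: 0.009
gripper_force: 0.0
```

```bash
cat > p.py <<'E'
from cell import arm
from h import *
s=arm.observe();print(s["clock"],np.round(s["position"],4),np.round(s["force"],2))
for n in("side","top"):
    i=arm.get_image(n);print(n,np.degrees(pointer(i,np.array([.537,-.0215]),n)[0]),pointer(i,np.array([.537,-.0215]),n)[1])
E
python3 p.py
```

```text
3.25 [ 0.4549 -0.047   0.0329] [-0.28 -0.26 -0.19]
side 176.03897359802545 52
top nan 0h.py:26: RuntimeWarning: Mean of empty slice.
  a=np.arctan2(v[:,1].mean(),v[:,0].mean());return a,len(q),np.median(q[:,2])
  ret = ret.dtype.type(ret / rcount)
  return _methods._mean(a, axis=axis, dtype=dtype,
```

Emit:
carry_out([
  [0, 0.06, -0.15, 0, 0, 0, 0],
  [0, 0.06, -0.15, 0, 0, 0, 0],
  [0, 0.06, -0.15, 0, 0, 0, 0],
  [0, 0, 0, 0, 0, 0, 0],
  [0, -0.145, 0.373, 0, 0, 0, 0],
  [0, -0.25, 0.65, -1, 0, 0, 0],
  [0, -0.3, 0.8, -1, 0, 0, 0],
  [0, -0.3, 0.8, -1, 0, 0, 0],
])

```text
clock: 4.15
position: [0.4553, -0.1069, 0.1088]
ee_rot: [-3.087, -0.581, 0.001]
force: [0.1, -0.9, -0.9]
width: 0.003
gripper_force: 0.0
```

Emit:
carry_out([
  [0, -0.36, 0.93, -0.5, 0, 0, 0],
  [0, -0.36, 0.93, 0, 0, 0, 0],
  [0, -0.36, 0.93, 0, 0, 0, 0],
  [0, 0, 0, 0, 0, 0, 0],
])

```text
clock: 4.55
position: [0.4552, -0.185, 0.1206]
ee_rot: [3.087, 0.572, -0.0]
force: [0.4, -0.4, -0.4]
width: 0.007
gripper_force: 0.0
```

```bash
cat >> p.py <<'E'
import pickle
d={n:arm.get_image(n) for n in("top","side")};pickle.dump(d,open("d1.pkl","wb"))
cv2.imwrite("pics/t_%d.png"%(s["clock"]*10),cv2.resize(d["top"]["pixels"][120:275,195:355,::-1],None,fx=3.5,fy=3.5,interpolation=cv2.INTER_CUBIC))
E
python3 p.py; ls pics
```

```text
4.55 [ 0.4552 -0.185   0.1206] [ 0.38 -0.45 -0.39]
side 168.40574104626666 76
top 171.2030515871375 72
c1.png
s2.png
side0.png
t_45.png
top0.png
```

```bash
cat > q.py <<'E'
import pickle
from h import *
d=pickle.load(open("d1.pkl","rb"))
i=d["top"];H=hsv(i).astype(int);X=cloud(i)
def cast(m,z): 
    v,u=np.nonzero(m);return np.array([ray(i,(a,b),z)[:2] for a,b in zip(u,v)])
hm=(H[...,0]>15)&(H[...,0]<30)&(H[...,1]>130)&(X[...,2]>.045);hm[:180]=0;hm[210:]=0;hm[:,:258]=0;hm[:,290:]=0
v,u=np.nonzero(hm);c,r=cv2.minEnclosingCircle(np.c_[u,v].astype(np.float32));hub=ray(i,c,.052)[:2];print("hub px",c,r,hub.round(4),X[hm][:,2].max())
jm=(H[...,0]>155)&(H[...,0]<176)&(H[...,1]>70)&(H[...,2]>150)&(X[...,2]>.073)&(X[...,2]<.09);jm[:225]=0;jm[275:]=0;jm[:,:230]=0;jm[:,285:]=0
v,u=np.nonzero(jm);c,r=cv2.minEnclosingCircle(np.c_[u,v].astype(np.float32));jar=ray(i,(u.mean(),v.mean()),.0805)[:2];print("jar px",c,r,jar.round(4),ray(i,c,.0805)[:2].round(4),len(u))
rm=((H[...,0]<6)|(H[...,0]>176))&(H[...,1]>150)&(X[...,2]>.04)&(X[...,2]<.06);rm[:190]=0;rm[240:]=0;rm[:,:235]=0;rm[:,315:]=0
P=cast(rm,.049).astype(np.float32);vx,vy,x0,y0=cv2.fitLine(P,cv2.DIST_HUBER,0,.001,.001).ravel()
if vx>0: vx,vy=-vx,-vy
deg=lambda y,x:round(float(np.degrees(np.arctan2(y,x))),2)
print("n",len(P),"line dir",deg(vy,vx),"centroid from hub",deg(P[:,1].mean()-hub[1],P[:,0].mean()-hub[0]),"from board",deg(P[:,1].mean()+.0212,P[:,0].mean()-.5377))
print("jar from hub",deg(jar[1]-hub[1],jar[0]-hub[0]),"from board",deg(jar[1]+.0212,jar[0]-.5377),np.hypot(*(jar-hub)),"from centroid",deg(jar[1]-P[:,1].mean(),jar[0]-P[:,0].mean()))
far=P[np.argsort(P@[vx,vy])[-6:]].mean(0);print("far",far, "line miss at jar mm",1000*(vx*(jar[1]-y0)-vy*(jar[0]-x0)))
E
python3 q.py
```

```text
hub px (273.5, 193.5) 6.041623115539551 [ 0.5358 -0.0217] 1.1224365519364503
jar px (256.4056701660156, 249.9339599609375) 9.075211524963379 [0.3828 0.0213] [0.3826 0.0213] 259
n 89 line dir 170.85 centroid from hub 170.92 from board 171.62
jar from hub 164.28 from board 164.64 0.15889939617701843 from centroid 159.76
far [ 0.435703   -0.00593234] line miss at jar mm -18.252007430088923
```

View pics/t_45.png

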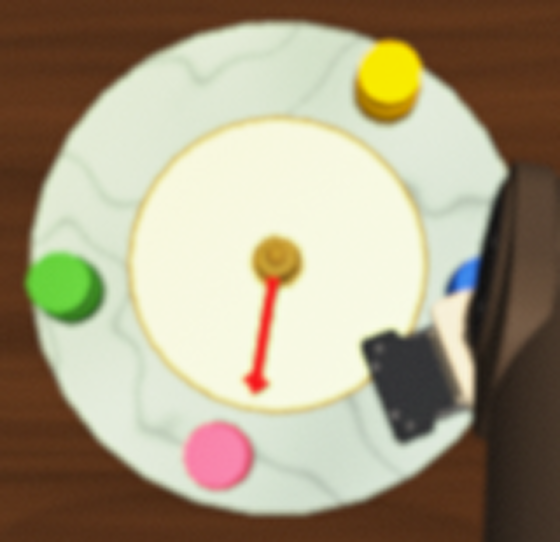

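The picture shows the pointer, unobstructed, ending at about (257,382) in the crop, still about 6.7° short of the pink jar at (218,456). I'll go back and push 9.5 mm further.

Emit:
carry_out([
  [0, 0.36, -0.93, 0, 0, 0, 0],
  [0, 0.36, -0.93, 0, 0, 0, 0],
  [0, 0.36, -0.93, 0, 0, 0, 0],
  [0, 0.116, -0.298, 0.89, 0, 0, 0],
  [0, 0.116, -0.298, 0.89, 0, 0, 0],
  [0, 0.116, -0.298, 0.89, 0, 0, 0],
  [0, 0.116, -0.298, 0.85, 0, 0, 0],
  [0, 0, 0, 0, 0, 0, 0],
])

```text
clock: 5.55
position: [0.4539, -0.0714, 0.0306]
ee_rot: [-3.084, -0.586, 0.006]
force: [-0.1, -1.7, 0.4]
width: 0.005
gripper_force: 0.0
```

Emit:
carry_out([
  [0, 0.145, -0.373, 0, 0, 0, 0],
  [0, 0.145, -0.373, 0, 0, 0, 0],
  [0, 0.145, -0.373, 0, 0, 0, 0],
  [0, 0.058, -0.149, 0, 0, 0, 0],
  [0, 0.058, -0.149, 0, 0, 0, 0],
  [0, 0.058, -0.149, 0, 0, 0, 0],
  [0, 0.058, -0.149, 0, 0, 0, 0],
  [0, 0, 0, 0, 0, 0, 0],
])

```text
clock: 6.35
position: [0.4558, -0.0273, 0.0325]
ee_rot: [-3.087, -0.581, -0.0]
force: [-0.3, -0.6, -0.0]
width: 0.006
gripper_force: 0.1
```

Emit:
carry_out([
  [0, -0.145, 0.373, 0, 0, 0, 0],
  [0, -0.25, 0.65, -1, 0, 0, 0],
  [0, -0.3, 0.8, -1, 0, 0, 0],
  [0, -0.36, 0.93, -1, 0, 0, 0],
  [0, -0.36, 0.93, -0.5, 0, 0, 0],
  [0, -0.36, 0.93, 0, 0, 0, 0],
  [0, -0.36, 0.93, 0, 0, 0, 0],
  [0, 0, 0, 0, 0, 0, 0],
])

```text
clock: 7.15
position: [0.4554, -0.1809, 0.1199]
ee_rot: [3.088, 0.571, -0.001]
force: [-1.0, -0.6, 0.4]
width: 0.007
gripper_force: 0.0
```

```bash
python3 p.py;python3 q.py
```

```text
7.15 [ 0.4554 -0.1809  0.1199] [-0.98 -0.57  0.38]
side 163.50289898710136 72
top 165.87570255177292 74
hub px (273.5, 193.5) 6.041623115539551 [ 0.5358 -0.0217] 1.1224365519364503
jar px (256.44287109375, 249.87142944335938) 9.038805961608887 [0.3829 0.0213] [0.3828 0.0212] 260
n 93 line dir 165.12 centroid from hub 165.33 from board 166.19
jar from hub 164.28 from board 164.64 0.1588197761152309 from centroid 163.58
far [0.43792748 0.00354167] line miss at jar mm -2.5738518946754434
```

Emit:
carry_out([
  [0, 0.36, -0.93, 0, 0, 0, 0],
  [0, 0.36, -0.93, 0, 0, 0, 0],
  [0, 0.36, -0.93, 0.5, 0, 0, 0],
  [0, 0.36, -0.93, 1, 0, 0, 0],
  [0, 0.2, -0.5, 1, 0, 0, 0],
  [0, 0.1, -0.3, 1, 0, 0, 0],
  [0, 0, 0, 0, 0, 0, 0],
])

```text
clock: 8.05
position: [0.4536, -0.0527, 0.0303]
ee_rot: [-3.084, -0.587, 0.007]
force: [-0.8, -0.2, 0.8]
width: 0.004
gripper_force: 0.0
```

Emit:
carry_out([
  [0, 0.1, -0.25, 0, 0, 0, 0],
  [0, 0.15, -0.4, 0, 0, 0, 0],
  [0, 0.1, -0.2, 0, 0, 0, 0],
  [0, 0.05, -0.1, 0, 0, 0, 0],
  [0, 0.01, -0.03, 0, 0, 0, 0],
  [0, 0, 0, 0, 0, 0, 0],
  [0, 0, 0, 0, 0, 0, 0],
])

```text
clock: 8.75
position: [0.4564, -0.0288, 0.0326]
ee_rot: [3.087, 0.58, 0.0]
force: [-0.0, 0.0, -0.6]
width: 0.007
gripper_force: 0.0
```

```bash
python3 p.py 2>/dev/null
```

```text
8.75 [ 0.4564 -0.0288  0.0326] [-0.04  0.   -0.62]
side 163.07387807350642 51
top nan 0
```

Emit:
carry_out([
  [0, 0.02, -0.05, 0, 0, 0, 0],
  [0, 0.02, -0.05, 0, 0, 0, 0],
  [0, 0, 0, 0, 0, 0, 0],
  [0, -0.145, 0.373, 0, 0, 0, 0],
  [0, -0.25, 0.65, -1, 0, 0, 0],
  [0, -0.3, 0.8, -1, 0, 0, 0],
  [0, -0.36, 0.93, -1, 0, 0, 0],
  [0, -0.36, 0.93, -0.5, 0, 0, 0],
])

```text
clock: 9.75
position: [0.4575, -0.1261, 0.122]
ee_rot: [3.087, 0.58, 0.003]
force: [0.2, 0.1, 0.4]
width: 0.002
gripper_force: 0.0
```

Emit:
carry_out([
  [0, -0.36, 0.93, -1, 0, 0, 0],
  [0, -0.36, 0.93, -1, 0, 0, 0],
  [0, 0, 0, 0, 0, 0, 0],
])

```text
clock: 10.05
position: [0.4582, -0.1792, 0.1729]
ee_rot: [3.085, 0.571, 0.007]
force: [1.4, 0.4, 0.6]
width: 0.006
gripper_force: 0.0
```

```bash
python3 p.py;python3 q.py
python3 - <<'E'
import pickle
from h import *
d=pickle.load(open("d1.pkl","rb"))
# side-view check: hub cap, jar, pointer projected
i=d["side"];H=hsv(i).astype(int)
rm=((H[...,0]<6)|(H[...,0]>176))&(H[...,1]>190);rm[:205]=0;rm[240:]=0;rm[:,:265]=0;rm[:,310:]=0
X=cloud(i);rm&=(X[...,2]<.06)&(X[...,2]>.01)
# upper red edge per column = top edge of the bar far/near -> cast on z=.049
P=[]
for u in np.nonzero(rm.any(0))[0]: P.append(ray(i,(u,np.nonzero(rm[:,u])[0].min()-.5),.049)[:2])
P=np.float32(P[1:-8]);vx,vy,x0,y0=cv2.fitLine(P,cv2.DIST_HUBER,0,.001,.001).ravel();print("side top-edge dir",np.degrees(np.arctan2(vy,vx)),len(P))
E
```

```text
10.05 [ 0.4582 -0.1792  0.1729] [1.42 0.44 0.58]
side 162.09285590550908 72
top 164.74475539036985 76
hub px (273.5, 193.5) 6.041623115539551 [ 0.5358 -0.0217] 1.1224365519364503
jar px (256.5, 249.86363220214844) 9.060276985168457 [0.3829 0.0213] [0.3828 0.021 ] 258
n 93 line dir 164.1 centroid from hub 164.28 from board 165.17
jar from hub 164.29 from board 164.65 0.1587961231058815 from centroid 164.29
far [0.43837407 0.00489678] line miss at jar mm 0.31199635447377166
side top-edge dir -15.730502 16
```

The pointer now lies at 164.28° and the jar at 164.29°, and the jar has not moved. Next is the signal arm: I'll fly to the clockwise side of it.

Emit:
carry_out([
  [0, 0.72, -0.97, 0, 0, 0, 0],
  [0, 0.72, -0.97, 0, 0, 0, 0],
  [0, 0.72, -0.97, 0, 0, 0, 0],
  [0, 0.72, -0.97, 0, 0, 0, 0],
  [0, 0.72, -0.97, 0, 0, 0, 0],
  [0, 0.72, -0.97, 0, 0, 0, 0],
  [0, 0.72, -0.97, 0, 0, 0, 0],
  [0, 0.72, -0.97, 0, 0, 0, 0],
])

```text
clock: 11.05
position: [0.5198, 0.061, 0.1688]
ee_rot: [-3.087, -0.584, 0.003]
force: [1.3, 0.8, 0.0]
width: 0.005
gripper_force: 0.0
```

Emit:
carry_out([
  [0, 0.72, -0.97, 0, 0, 0, 0],
  [0, 0.72, -0.97, 0, 0, 0, 0],
  [0, 0.72, -0.97, 0, 0, 0, 0],
  [0, 0.72, -0.97, 0, 0, 0, 0],
  [0, 0.72, -0.97, 0, 0, 0, 0],
  [0, 0.72, -0.97, 0, 0, 0, 0],
  [0, 0.72, -0.97, 0, 0, 0, 0],
  [0, 0, 0, 0, 0, 0, 0],
])

```text
clock: 11.85
position: [0.5746, 0.269, 0.1685]
ee_rot: [-3.082, -0.591, 0.003]
force: [0.3, 0.2, 1.2]
width: 0.002
gripper_force: 0.0
```

Emit:
carry_out([
  [0, 0.74, -0.7, 0, 0, 0, 0],
  [0, 0.74, -0.7, 0, 0, 0, 0],
  [0, 0, 0, 0.95, 0, 0, 0],
  [0, 0, 0, 0.95, 0, 0, 0],
  [0, 0, 0, 0.95, 0, 0, 0],
  [0, 0, 0, 0.95, 0, 0, 0],
  [0, 0, 0, 0.5, 0, 0, 0],
  [0, 0, 0, 0, 0, 0, 0],
])

```text
clock: 12.65
position: [0.5963, 0.3079, 0.0599]
ee_rot: [3.086, 0.582, -0.007]
force: [0.7, -0.0, -0.1]
width: 0.007
gripper_force: 0.0
```

Run:
```python
from cell import arm
import cv2,numpy as np
s=arm.observe();print(np.round(s["position"],4),s["force"])
i=arm.get_image("side");cv2.imwrite("pics/s5.png",cv2.resize(i["pixels"][200:370,110:330,::-1],None,fx=3,fy=3))
```

```text
[0.5963 0.3079 0.0599] [ 0.73704874 -0.04115579 -0.13104637]
```

View pics/s5.png

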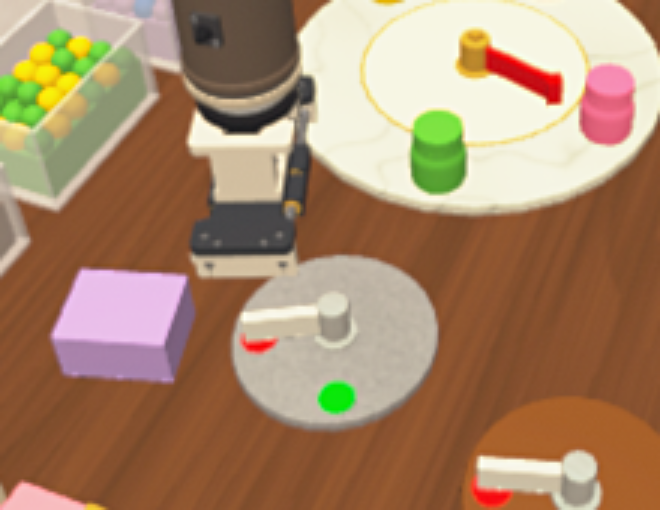

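The picture shows the fingers behind the white arm, clear of both it and the lilac box. I'll lower them and start the sweep.

Emit:
carry_out([
  [0, 0, 0, 0.6, 0, 0, 0],
  [0, 0, 0, 0.55, 0, 0, 0],
  [0, -0.02, -0.45, 0, 0, 0, 0],
  [0, -0.02, -0.45, 0, 0, 0, 0],
  [0, -0.02, -0.45, 0, 0, 0, 0],
  [0, 0.06, -0.37, 0, 0, 0, 0],
  [0, 0.06, -0.37, 0, 0, 0, 0],
  [0, 0, 0, 0, 0, 0, 0],
])

```text
clock: 13.5
position: [0.5801, 0.3604, 0.0342]
ee_rot: [-3.085, -0.584, -0.001]
force: [0.1, 0.9, -0.2]
width: 0.001
gripper_force: 0.1
```

Emit:
carry_out([
  [0, -0.12, -0.33, 0, 0, 0, 0],
  [0, -0.12, -0.33, 0, 0, 0, 0],
  [0, -0.12, -0.33, 0, 0, 0, 0],
  [0, -0.24, -0.24, 0, 0, 0, 0],
  [0, -0.24, -0.24, 0, 0, 0, 0],
  [0, -0.24, -0.24, 0, 0, 0, 0],
  [0, 0, 0, 0, 0, 0, 0],
])

```text
clock: 14.2
position: [0.5381, 0.3893, 0.0338]
ee_rot: [-3.086, -0.583, 0.002]
force: [-0.6, -0.4, 0.3]
width: 0.008
gripper_force: 0.0
```

Run:
```python
from cell import arm
import cv2,numpy as np
s=arm.observe();print(np.round(s["position"],4),s["force"])
i=arm.get_image("side");cv2.imwrite("pics/s6.png",cv2.resize(i["pixels"][200:370,110:330,::-1],None,fx=3,fy=3))
```

```text
[0.5381 0.3893 0.0338] [-0.58239883 -0.36504567  0.30013956]
```

View pics/s6.png

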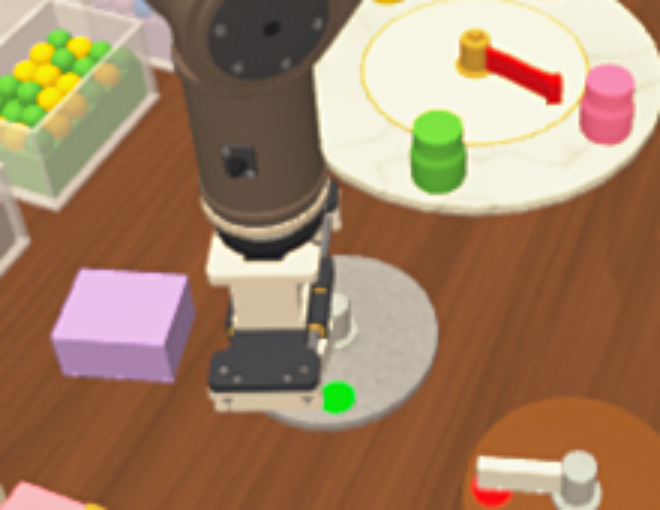

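The picture shows the arm hidden behind the fingers and being carried along; nothing else has moved. I'll push on to the stop, watching the force.

Emit:
carry_out([
  [0, -0.2, -0.07, 0, 0, 0, 0],
  [0, -0.2, -0.06, 0, 0, 0, 0],
  [0, -0.2, -0.04, 0, 0, 0, 0],
  [0, -0.15, -0.02, 0, 0, 0, 0],
  [0, 0, 0, 0, 0, 0, 0],
])

```text
clock: 14.75
position: [0.5213, 0.3856, 0.034]
ee_rot: [-3.087, -0.58, -0.002]
force: [2.6, 0.4, -0.9]
width: 0.004
gripper_force: 1.3
```

Emit:
carry_out([
  [0, -0.1, 0, 0, 0, 0, 0],
  [0, -0.08, 0, 0, 0, 0, 0],
  [0, 0, 0, 0, 0, 0, 0],
])

```text
clock: 15.05
position: [0.5206, 0.3854, 0.0347]
ee_rot: [-3.085, -0.578, -0.012]
force: [13.6, 5.2, -6.2]
width: 0.004
gripper_force: 6.7
```

The force rose to 15 N against the stop. I'll back off and check.

Emit:
carry_out([
  [0, 0.3, 0, 0, 0, 0, 0],
  [0, 0.5, 0, 0, 0, 0, 0],
  [0, 0.3, 0, -1, 0, 0, 0],
  [0, 0, 0, -1, 0, 0, 0],
  [0, 0, 0, -1, 0, 0, 0],
  [0, 0.5, 0.9, -1, 0, 0, 0],
  [0, 0.3, 0.9, 0, 0, 0, 0],
  [0, 0.3, 0.9, 0, 0, 0, 0],
])

```text
clock: 15.85
position: [0.5925, 0.3409, 0.1346]
ee_rot: [-3.087, -0.581, -0.0]
force: [-0.2, 0.2, -0.3]
width: 0.004
gripper_force: 0.0
```

Emit:
carry_out([
  [0, 0.3, 0.9, 0, 0, 0, 0],
  [0, 0.3, 0.9, 0, 0, 0, 0],
  [0, 0.3, 0.9, 0, 0, 0, 0],
  [0, 0.3, 0.9, 0, 0, 0, 0],
  [0, 0, 0, 0, 0, 0, 0],
])

```text
clock: 16.35
position: [0.655, 0.2634, 0.133]
ee_rot: [3.086, 0.572, -0.001]
force: [-0.2, -0.6, 0.6]
width: 0.006
gripper_force: 0.0
```

```bash
python3 p.py 2>/dev/null;python3 - <<'E'
import pickle
from h import *
d=pickle.load(open("d1.pkl","rb"));hub=np.array([.5265,.3375])
for n in d:
    i=d[n];H=hsv(i).astype(int);X=cloud(i);r=np.hypot(X[...,0]-hub[0],X[...,1]-hub[1])
    m=(r<.078)&(r>.022)&(X[...,2]>.04)&(X[...,2]<.055)&(H[...,1]<60);P=X[m][:,:2]-hub;print(n,len(P),"arm deg",np.degrees(np.arctan2(P[:,1].mean(),P[:,0].mean())))
a=d["top"]["pixels"][110:310,80:360,::-1];b=d["side"]["pixels"][150:350,150:350,::-1]
f=lambda x:cv2.resize(x,None,fx=1.6,fy=1.6,interpolation=cv2.INTER_CUBIC)
cv2.imwrite("pics/fin.png",np.hstack([f(a),f(b)]))
E
```

```text
16.35 [0.655  0.2634 0.133 ] [-0.19 -0.56  0.65]
side 161.93875545776245 71
top 164.71804549000996 75
top 0 arm deg nan
side 97 arm deg 118.56801910505628<stdin>:6: RuntimeWarning: Mean of empty slice.
  ret = ret.dtype.type(ret / rcount)
```

View pics/fin.png

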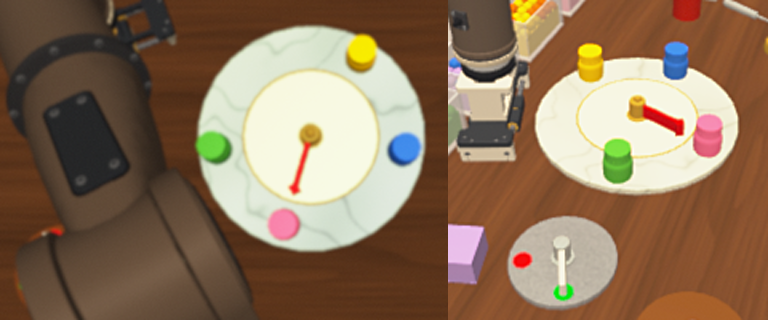

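The pictures show the pointer, tip at (295,192), aimed at the pink jar (284,224), and the white arm over the green dot (563,292). The arm measures 118.6°, which matches the predicted stop, and the robot is clear of everything.

```bash
python3 -c "
from cell import arm
print(arm.sign_off())"
```

```text
the job is handed in; nothing more can be done
None
```

The job is handed in at about 16 s of the 64 s allowed: the red pointer aims at the middle of the pink jar (within about 1° by camera), the white signal arm is against its stop over the green dot, and nothing else seen in the check pictures was moved.

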